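# Move a display hanger to the next rail

## Task

Lift the blue-and-white display hanger over the red end stop of the rail it hangs on and set it down on the nearer part of the next rail, just past that rail's own red stop. Then slide it along, resting lightly on the rail, until it drops into the pocket in the rail, and leave it hanging there freely. Be gentle with the rack, never pressing or knocking the hanger hard against it (25 N at most), and do not disturb the other things on the table.

Things in the scene. Friction and masses are not known exactly. Their poses are not given: they have to be found in the camera images.
- rack: fixed display rack: wooden base 70x410x12 mm, two dark posts (y = +160 and -220 mm), two steel rails in one line along the rack's y axis (x = 0), tops level at z = 170 mm. Origin under the base, midway in the 30 mm gap (y -15 to +15 mm) between the rail ends; z up. At the gap each rail ends in a red stop 8 mm long (|y| 15 to 23 mm), 12 mm above the rail top.
- rack_first (a point): first rail, where the hanger starts (towards +y): top of the rail where its red stop ends, at rack (0, 23, 170) mm. The rail is 10 mm wide, 12 mm high and runs from y = 15 to its post at 152 mm.
- rack_second (a point): second rail: top of the rail where its red stop ends, at rack (0, -23, 170) mm. A fixed sleeve 10 mm wide, 12 mm high, runs from y = -15 to -75 mm; out of it comes a bar 8 mm wide, top within 0.5 mm of the sleeve's, running to a holder at y = -202 mm.
- pocket_zone (a point): fixed point at rack (0, -130, 170) mm, NOT the pocket. The bar has one open-topped pocket with upright walls, 22 mm long (y), 6 mm deep; its centre lies anywhere from y = -102 to -158 mm, is not measured, differs each time and stays put. Find it by feel (or sight): slid towards -y with 3 to 6 N of downward load, the hanger dips in and strikes the far wall.
- tag_grip (a point): grip of the hanger: white upright tab 16 (x) x 14 (y) mm, 48 mm high, free all round; this point is on its axis, 38 mm above the underside of the hanger's bridge, 20 mm below the tab's top. Axes parallel to the rack's when hanging. Hanging on a rail it is at rack z = 208 mm, in the pocket at 202 mm. It starts at rack y 70 to 115 mm. Hanger mass 0.1 to 0.17 kg.
- tag: the whole hanger; origin at the middle of its bottom edge, 156 mm below the grip point. Under the tab the blue bridge (30 x 14 x 10 mm) sits on the rail: top of a closed loop round it, window 16 mm wide (x), 40 mm high, so it leaves a rail only along it, past the stop, raised 14 to 26 mm. Below hangs a white panel 60 (y) x 5 x 70 mm with an orange disc.
- box_mid (a point): bystander: small brown cardboard box, 60x60x48 mm; point at its centre, half-way up
- stamp_mid (a point): bystander: wooden rubber stamp with turned handle, 30x30x53 mm; point at its centre, half-way up
- glue_mid (a point): bystander: upright glue stick with red cap, 26x26x90 mm; point at its centre, half-way up
- blanks_mid (a point): bystander: round stack of tin badge blanks, 39 mm across, 19 mm high; point at its centre, half-way up
There are look-alikes about, which are no part of the job. Leave any brown or pink look-alike of the tag alone.

How it is judged (in metres and radians):
On the way, in this order (a step that is already met when the one before it is completed fails the run):
1. the hanger is lifted over the first rail's stop into the gap between the rails or above the second stop (y of tag_grip in the frame of rack between -0.035 and 0.008 m and z of tag_grip in the frame of rack above 0.217 m), for 0.1 s.
2. the hanger rests on the sleeve of the second rail, past its stop (y of tag_grip in the frame of rack between -0.085 and -0.026 m and z of tag_grip in the frame of rack between 0.205 and 0.2125 m and contact force between tag and rack above 0.4 N), for 0.15 s.
At the end, for the whole second after the job is handed in: the hanger hangs at rest in the second rail's pocket, released: its grip point 4 to 9 mm lower than when it hangs on a rail (nominal 6), at rack y between -90 and -170 mm and within 7 mm of the rail's line, its tab within 0.1 rad of upright (z of tag_grip in the frame of rack between 0.199 and 0.204 m and y of tag_grip in the frame of rack between -0.17 and -0.09 m and x of tag_grip in the frame of rack between -0.007 and 0.007 m and angle between tag_grip's own z axis and vertical below 0.1 rad and contact force between tag and rack above 0.4 N and linear speed of tag below 0.02 m/s and contact force between the fingers and tag below 0.1 N); the robot touches nothing.
It fails at once if the hanger presses or knocks on the rack with more than 25 N (contact force between tag and rack above 25 N).
It fails at once if the robot knocks the rack with more than 15 N (contact force between the arm and rack above 15 N).
It fails at once if a bystander is moved by more than 15 mm (distance of any of box_mid, stamp_mid, glue_mid, blanks_mid from where it was at the start of the episode above 0.015 m).
It also fails if it takes over 72 s, if anything falls off the work surface, if the arm or the gripper's body presses on something with over 40 N, if the wrist force passes 120 N, or if a joint passes its speed limit or range.

## Robot

A 6-joint arm with a two-finger parallel gripper is mounted at the origin on a cart in front of the work surface, level with it; the furniture and walls round the work are solid. World frame = base frame: x ahead of the robot, y to its left, z up, the work surface at z = 0. Lengths are in mm, angles in rad, forces in N, time in s.
With the tool pointing down it reaches from about 300 to 850 mm from the base axis. Payload 5.4 kg.
Tool frame: the origin (TCP) lies at the very end of the fingers, on their centre line; the grasp point (between the pads) lies 19 mm behind it; z points along the fingers, y is the line along which they close (so a half turn about z gives the same grasp; the last joint's range is limited). The gripper opens to 85 mm and grips with 20 to 120 N. Pads are 22 mm wide; open, the fingers measure 114 mm over their backs; the gripper's body (76 mm by 85 mm) begins 54 mm behind the grasp point. The pads swing forward as they close: fully open they stand 13 mm farther back than shut.
Start: joints at [-1.337, 0.158, 1.597, -0, 1.386, -0.21], TCP at [246.865, -519.291, 231.299] pointing down, gripper open.
Joint ranges: [-2.91, 2.91], [-0.94, 2.29], [0.18, 2.7], [-1.29, 4.43], [0.17, 2.64], [-3, 3]. Speed limits (rad/s): [2.57, 2.57, 3.14, 3.14, 3.14, 3.14].

## Interface

Orientations are given as a 3x3 rotation matrix whose columns are the frame's x, y, z axes.
In Python, from station import sensors, eyes, order gives the robot as it stands. The module is installed in compiled form; this text tells all that it offers.
- The arm moves only by the tool carry_out, never from a script. Its argument "plan" is a list of rows, each an object of numbers: "x", "y", "z": the shift along the tool's x, y, z in mm; "rx", "ry", "rz": the turn, a rotation vector about the tool's x, y, z in degrees; "hand": the gripper command: -1 is fully open, 1 is shut, values between are in proportion. A call has 1 to 10 rows; each row shifts and turns the commanded pose from where the row before left it, along the tool's axes as they then stand; what a row does not reach is not made up. A row lasts 1/8 s, in which the tool goes at most 62.5 mm and 10.7 degrees, less where a joint would pass 70% of its speed; a pose out of reach is approached as far as the arm can. A call is refused whole if a number of a shift passes 62.5 or a number of a turn 10.7, either way. A call with a gripper value outside its range is refused whole. The fingers move at their own pace and stop on an object; "squeeze" is the grip in N (left out, the last holds). Time passes only in rows, so rows that do not move let the fingers close. It gives the time, the measured TCP pose, the force, the opening and the grip force at its end, in the units of the state.
- sensors.sense(): the state, without advancing time (a new reading comes with each control period).
- eyes.capture(name): name is "side" or "top" or "wrist"; returns the picture (420x560x3 uint8, red, green, blue); there is no depth.
- eyes.calibration(name): a dict with "fx", "fy", "cx", "cy" (pixels), "pose" (4x4, takes a point from camera to world coordinates). Camera axes: x right, y down, z forward; pixel columns grow to the right and rows downward; lengths in mm; the calibration is good to about 2 mm. A picture is of the moment at which its call begins: read the wrist's pose just before it. calibration takes no time and is no camera call; for the wrist camera it gives the pose at the moment of the call.
- order.job_done(): hands the job in; it is judged then, once.
The state is a dict: "time_s": time; "joints": joint angles; "joint_vel": joint speeds; "tau": joint torques, N m; "tool_pos": TCP position; "orientation": TCP orientation; "wrist_force": force on the tool from outside, world axes, zero at the start; "torque": the same for the moment, N m; "width": finger opening in mm; "finger_force": force on a finger pad.
Only numpy, scipy, OpenCV 4.12 (cv2) and the standard library are available. Lean on these libraries where they do the work, as an engineer would, in place of code of your own. Each camera call takes 0.05 s, during which the arm holds its last target. There are 200 camera calls.

## Working session

There is one attempt and no reset: what is moved stays moved. The work goes in short steps, Python scripts to look and compute and a tool call to move; the robot and the scene stay as the last step left them, time stands still between calls to the robot, and variables do not carry over. Pictures are saved under pics/ and viewed, at most 10 in all, crops included, and the job is handed in when it is done.

Besides the shell and the picture viewer there is one more tool, called after ">>>" as name([rows], argument=value, ...), one row to a line, values as JSON. carry_out: Moves the arm, as the interface text tells. Its arguments: {"type":"object","properties":{"plan":{"type":"array"},"squeeze":{"type":"number"}},"required":["plan"]}

```bash
mkdir -p pics; python3 - <<'E'
from station import sensors, eyes
import cv2, numpy as np
np.set_printoptions(precision=3,suppress=True)
s=sensors.sense(); print({k:np.round(v,3).tolist() for k,v in s.items()})
for n in("side","top"):
    im=eyes.capture(n); cv2.imwrite(f"pics/{n}0.png",im[:,:,::-1]); c=eyes.calibration(n); print(n,c)
E
```

```text
{'time_s': 0.0, 'joints': [-1.337, 0.159, 1.598, -0.0, 1.386, -0.21], 'joint_vel': [0.0, -0.001, 0.001, -0.001, -0.003, -0.001], 'tau': [0.001, -39.601, -33.143, -0.0, 0.008, 0.0], 'tool_pos': [246.723, -518.708, 230.293], 'orientation': [[0.903, 0.429, -0.0], [0.429, -0.903, 0.002], [0.0, -0.002, -1.0]], 'wrist_force': [0.344, -0.104, 0.239], 'torque': [-0.039, 0.038, -0.023], 'finger_force': 0.0, 'width': 85.347}
side {'fx': 424.5014504170373, 'fy': 424.5014504170373, 'cx': 289.3906910532945, 'cy': 206.48145459340537, 'pose': array([[ -0.935,  -0.168,   0.312, 159.535],
       [ -0.354,   0.475,  -0.806, 987.327],
       [ -0.013,  -0.864,  -0.504, 766.654],
       [  0.   ,   0.   ,   0.   ,   1.   ]])}
top {'fx': 394.41966424762296, 'fy': 394.41966424762296, 'cx': 280.2763172251033, 'cy': 216.81782006775668, 'pose': array([[   0.009,   -0.998,    0.067,  451.648],
       [  -1.   ,   -0.01 ,   -0.004,   30.403],
       [   0.005,   -0.067,   -0.998, 1304.811],
       [   0.   ,    0.   ,    0.   ,    1.   ]])}
```

View pics/side0.png

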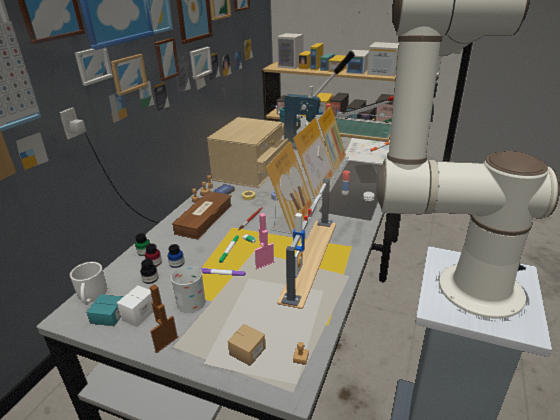

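View pics/top0.png

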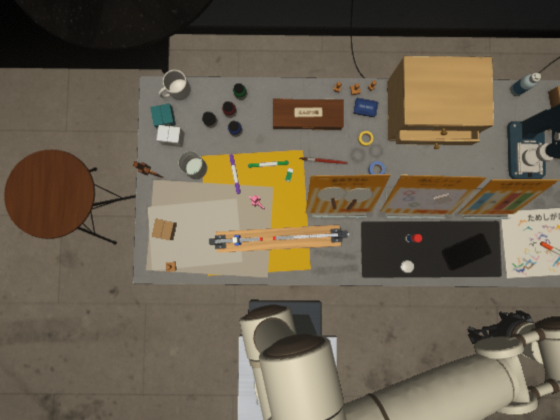

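```bash
python3 - <<'E'
import cv2, numpy as np
a=cv2.imread("pics/side0.png")[185:315,220:350]; b=cv2.imread("pics/top0.png")[180:270,200:360]
a=cv2.resize(a,None,fx=4.4,fy=4.4,interpolation=2)
b=cv2.resize(b,None,fx=5,fy=5,interpolation=2)
cv2.imwrite("pics/c1.png",a);cv2.imwrite("pics/c2.png",b)
E
```

```text
(no output)
```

View pics/c1.png

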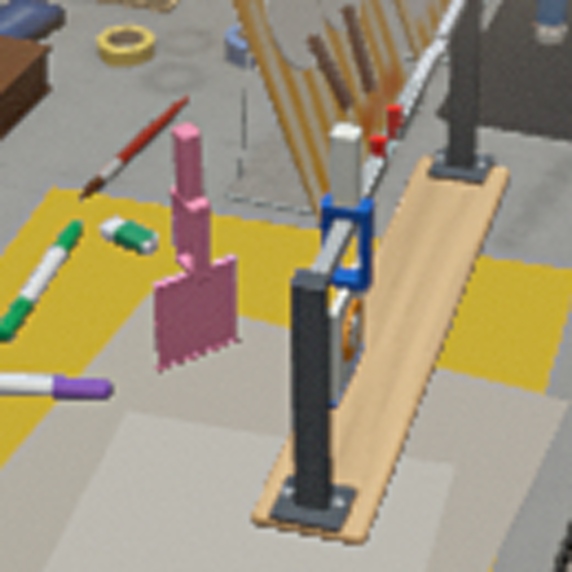

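View pics/c2.png

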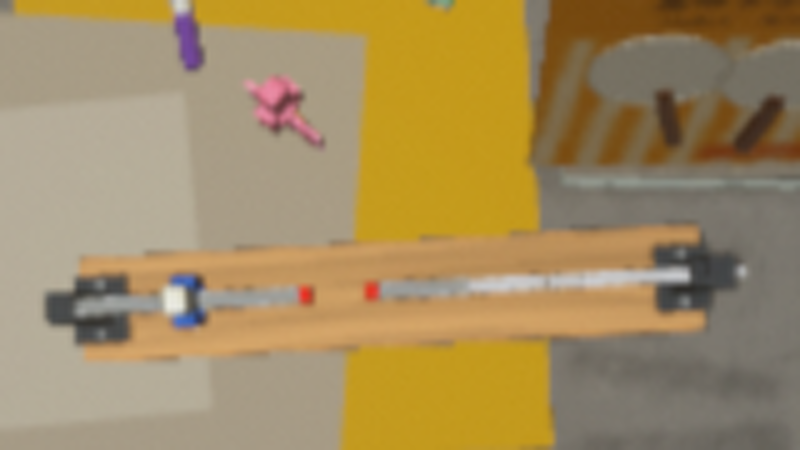

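The crop confirms it: the blue/white hanger with the orange disc (side px ~(299,235), top px ~(236,240)) hangs on the rail. The pink one (264,240) and the brown one (160,315) stand on the table and are the look-alikes. Next I measure the rack and the tab.

```bash
cat > h.py <<'E'
import cv2, numpy as np
from station import sensors, eyes
np.set_printoptions(precision=2,suppress=True)
def ray(c,uv):
    P=np.array(c["pose"]); d=P[:3,:3]@[(uv[0]-c["cx"])/c["fx"],(uv[1]-c["cy"])/c["fy"],1]
    return P[:3,3],d/np.linalg.norm(d)
def onz(c,uv,z):
    o,d=ray(c,uv); return o+d*(z-o[2])/d[2]
def proj(c,p):
    P=np.array(c["pose"]); q=P[:3,:3].T@(np.array(p)-P[:3,3]); return np.array([c["fx"]*q[0]/q[2]+c["cx"],c["fy"]*q[1]/q[2]+c["cy"]])
def blobs(im,lo,hi,roi,amin=4):
    x0,y0,x1,y1=roi; hsv=cv2.cvtColor(im[y0:y1,x0:x1],cv2.COLOR_BGR2HSV)
    m=cv2.inRange(hsv,np.array(lo),np.array(hi))
    n,l,st,ce=cv2.connectedComponentsWithStats(m)
    return m,[(int(st[i,4]),ce[i]+[x0,y0],st[i,:4]+[x0,y0,0,0]) for i in range(1,n) if st[i,4]>=amin]
E
python3 - <<'E'
from h import *
t=cv2.imread("pics/top0.png"); s=cv2.imread("pics/side0.png"); ct,cs=eyes.calibration("top"),eyes.calibration("side")
R=(205,220,352,260)
red=blobs(t,(0,150,110),(6,255,255),R,3)[1]
for b in red: print("red",b, onz(ct,b[1],176))
bl=blobs(t,(105,120,60),(125,255,255),R,3)[1]
for b in bl: print("blue",b,onz(ct,b[1],180))
wh=blobs(t,(0,0,190),(179,50,255),(228,230,245,250),3)[1]
for b in wh: print("white",b,onz(ct,b[1],228))
for b in blobs(s,(0,150,110),(6,255,255),(295,200,325,230),3)[1]: print("side red",b,onz(cs,b[1],176))
for b in blobs(s,(0,0,150),(179,50,255),(293,210,305,235),3)[1]: print("side white",b,onz(cs,b[1],208))
m,_=blobs(t,(8,80,120),(20,190,255),R)
m=cv2.morphologyEx(m,cv2.MORPH_CLOSE,np.ones((9,9)))
c=max(cv2.findContours(m,0,2)[0],key=cv2.contourArea)+np.array([R[0],R[1]])
r=cv2.minAreaRect(c); q=np.array([onz(ct,p,12) for p in cv2.boxPoints(r)]); print(r,"\n",q,q.mean(0),np.linalg.norm(q-np.roll(q,1,0),axis=1))
E
```

```text
red (7, array([274.  , 237.71]), array([273, 237,   3,   3])) [466.96  42.96 176.  ]
red (4, array([260.5, 238.5]), array([260, 238,   2,   2])) [464.36  81.5  176.  ]
blue (4, array([236.5, 236. ]), array([235, 236,   4,   1])) [470.78 149.73 180.  ]
blue (8, array([237. , 243.5]), array([235, 243,   5,   2])) [449.49 147.95 180.  ]
white (19, array([234.32, 239.63]), array([233, 237,   4,   6])) [460.03 150.42 228.  ]
side red (18, array([308.94, 211.56]), array([308, 209,   3,   7])) [465.87  50.79 176.  ]
side red (12, array([305.25, 217.25]), array([304, 216,   4,   4])) [465.81  81.82 176.  ]
side white (24, array([298. , 214.5]), array([295, 213,   7,   4])) [470.77 124.47 208.  ]
side white (23, array([302.96, 224.39]), array([302, 220,   3,  10])) [443.78 164.02 208.  ]
((277.96923828125, 237.8342742919922), (37.97917556762695, 124.69642639160156), 79.47921752929688) 
 [[ 490.76  244.1    12.  ]
 [ 569.5  -157.66   12.  ]
 [ 447.08 -180.35   12.  ]
 [ 369.48  219.05   12.  ]] [469.21  31.28  12.  ] [123.84 409.4  124.51 406.87]
```

>>> carry_out([
  {"z": -50},
  {"z": -50},
  {"z": -50},
  {"z": -50},
  {"x": 35, "y": -35},
  {"x": 35, "y": -35},
  {"x": 35, "y": -35},
  {"x": 35, "y": -35},
  {"x": 35, "y": -35},
  {"x": 35, "y": -35},
])

```text
$.plan[0]: bad value
```

>>> carry_out([
  {"x": 0, "y": 0, "z": -50, "rx": 0, "ry": 0, "rz": 0, "hand": -1},
  {"x": 0, "y": 0, "z": -50, "rx": 0, "ry": 0, "rz": 0, "hand": -1},
  {"x": 0, "y": 0, "z": -50, "rx": 0, "ry": 0, "rz": 0, "hand": -1},
  {"x": 0, "y": 0, "z": -50, "rx": 0, "ry": 0, "rz": 0, "hand": -1},
  {"x": 35, "y": -35, "z": 0, "rx": 0, "ry": 0, "rz": 0, "hand": -1},
  {"x": 35, "y": -35, "z": 0, "rx": 0, "ry": 0, "rz": 0, "hand": -1},
  {"x": 35, "y": -35, "z": 0, "rx": 0, "ry": 0, "rz": 0, "hand": -1},
  {"x": 35, "y": -35, "z": 0, "rx": 0, "ry": 0, "rz": 0, "hand": -1},
  {"x": 35, "y": -35, "z": 0, "rx": 0, "ry": 0, "rz": 0, "hand": -1},
  {"x": 35, "y": -35, "z": 0, "rx": 0, "ry": 0, "rz": 0, "hand": -1},
])

```text
time_s: 1.35
tool_pos: [346.5, -237.8, 430.9]
orientation: [[0.903, 0.429, -0.0], [0.429, -0.903, 0.001], [0.0, -0.001, -1.0]]
wrist_force: [0.4, 0.1, 0.1]
width: 86.0
finger_force: 0.0
```

>>> carry_out([
  {"x": 38, "y": -33, "z": 0, "rx": 0, "ry": 0, "rz": 0, "hand": -1},
  {"x": 38, "y": -33, "z": 0, "rx": 0, "ry": 0, "rz": 0, "hand": -1},
  {"x": 38, "y": -33, "z": 0, "rx": 0, "ry": 0, "rz": 0, "hand": -1},
  {"x": 38, "y": -33, "z": 0, "rx": 0, "ry": 0, "rz": 0, "hand": -1},
  {"x": 38, "y": -33, "z": 0, "rx": 0, "ry": 0, "rz": 0, "hand": -1},
  {"x": 38, "y": -33, "z": 0, "rx": 0, "ry": 0, "rz": 0, "hand": -1},
  {"x": 0, "y": 0, "z": 0, "rx": 0, "ry": 0, "rz": 7.4, "hand": -1},
  {"x": 0, "y": 0, "z": 0, "rx": 0, "ry": 0, "rz": 7.4, "hand": -1},
  {"x": 0, "y": 0, "z": 0, "rx": 0, "ry": 0, "rz": 7.4, "hand": -1},
  {"x": 0, "y": 0, "z": 0, "rx": 0, "ry": 0, "rz": 0, "hand": -1},
])

```text
time_s: 2.6
tool_pos: [467.1, 37.3, 430.9]
orientation: [[0.998, 0.058, -0.001], [0.058, -0.998, 0.0], [-0.001, -0.0, -1.0]]
wrist_force: [0.0, -0.4, 0.3]
width: 85.3
finger_force: 0.0
```

```bash
python3 - <<'E'
from h import *
s=sensors.sense(); print(s["joints"],s["tool_pos"])
c=eyes.calibration("wrist"); im=eyes.capture("wrist"); cv2.imwrite("pics/w1.png",im[:,:,::-1]); np.save("w1.npy",c,allow_pickle=True); print(c)
E
```

```text
[-0.18 -0.17  1.54  0.    1.77  1.33] [467.14  37.32 430.88]
{'fx': 357.836225243086, 'fy': 357.836225243086, 'cx': 278.50880466479913, 'cy': 210.39420602335937, 'pose': array([[  0.06,  -0.95,  -0.32, 548.92],
       [ -1.  ,  -0.05,  -0.02,  40.92],
       [  0.  ,   0.32,  -0.95, 573.44],
       [  0.  ,   0.  ,   0.  ,   1.  ]])}
```

View pics/w1.png

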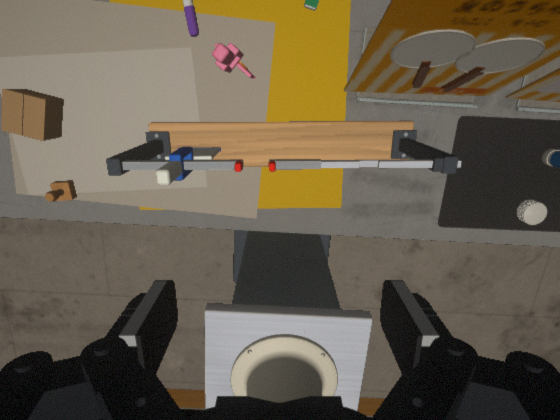

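Wrist view: red stops at (238,167) and (272,167), tab at (164,177), rail level along row ~165. The arm side is clear, with the board top right well behind the rail. I'll measure from this view and zoom on the second rail.

```bash
python3 - <<'E'
from h import *
c=np.load("w1.npy",allow_pickle=True).item(); im=cv2.imread("pics/w1.png")
for b in blobs(im,(0,150,90),(8,255,255),(220,155,290,180),8)[1]: print("red",b,onz(c,b[1],177))
for b in blobs(im,(0,0,170),(179,40,255),(152,165,176,190),8)[1]: print("white",b,onz(c,b[1],222))
for b in blobs(im,(105,120,50),(125,255,255),(155,140,200,185),8)[1]: print("blue",b,onz(c,b[1],170))
# rail ends at both posts, rail edges by column
g=cv2.cvtColor(im,cv2.COLOR_BGR2GRAY).astype(int)
for u in (130,145,205,220,290,310,335,350,370,390,410,425): print(u,g[154:176,u])
z=cv2.resize(im[145:185,262:472],None,fx=3.8,fy=3.8,interpolation=2)
s=cv2.imread("pics/side0.png")[175:235,295:345]
s=cv2.resize(s,None,fx=7,fy=7,interpolation=2)
o=np.zeros((600,800,3),np.uint8); o[:z.shape[0],:z.shape[1]]=z; o[160:160+s.shape[0],:s.shape[1]]=s
cv2.imwrite("pics/c3.png",o)
E
```

```text
red (61, array([237.79, 166.54]), array([235, 162,   7,  10])) [463.87  81.6  177.  ]
red (54, array([271.61, 165.98]), array([269, 162,   7,   9])) [466.65  43.7  177.  ]
white (156, array([162.04, 177.35]), array([156, 171,  13,  14])) [458.2  152.79 222.  ]
blue (92, array([175.22, 157.05]), array([169, 153,  13,  10])) [469.26 153.31 170.  ]
blue (51, array([187.76, 156.41]), array([183, 152,   9,   8])) [470.8 139.1 170. ]
blue (32, array([180.19, 176.75]), array([176, 173,   8,   7])) [446.66 148.41 170.  ]
130 [ 40  42  37  37  38  42  54  81 138 141 141 139 136 137 140 140 146 152
 151 153 152 151]
145 [ 40  32  35  38  37  42  59  80 132 139 138 135 137 137 137 145 150 149
 150 152 152 153]
205 [ 80 101 169 205 196 150  81  96 140 140 140 141 140 141 141 140 143 145
 146 148 151 153]
220 [141 140 146 148 146 118  76 102 142 140 140 139 139 138 141 149 141 139
 140 141 139 141]
290 [146 153 156 154 144  90  84 125 138 141 139 138 140 140 137 123 137 135
 141 137 135 137]
310 [147 153 156 154 144  91  83 136 138 138 139 140 140 144 141 135 137 138
 136 137 135 135]
335 [146 150 153 155 153 140  89 107 171 176 176 175 179 175 144 134 135 134
 139 136 136 137]
350 [142 149 154 150 152 142  90 115 169 177 178 175 176 169 124 114 110 113
 108 108 110 106]
370 [143 144 146 149 146 128 129 167 177 176 171 173 169 122 113 108 105 107
 103 104 101 101]
390 [127 132 113 116 132 119  91 132 171 176 176 172 171 161 117 110 107 108
 110 107 106 103]
410 [ 32  36  47  65  77  83  96 153 175 176 177 173 172 164 121 111 113 112
 111 113 112 110]
425 [ 34  34  36  36  42  58  97 162 176 176 174 172 171 162 115 103 107 108
 106 107 108 109]
```

View pics/c3.png

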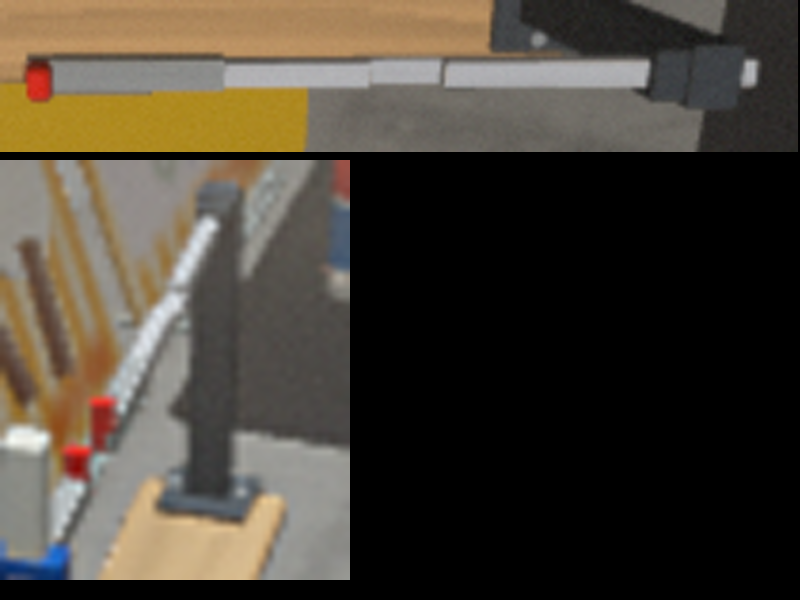

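The pocket is plain to see: wrist px u≈359–378 (row ~164), and the sleeve end is at u≈321.

```bash
python3 - <<'E'
from h import *
c=np.load("w1.npy",allow_pickle=True).item()
A=onz(c,(238,166.5),177);B=onz(c,(271.6,166),177)
S=onz(c,(321.2,164.3),170);P1=onz(c,(359.4,164),167);P2=onz(c,(378.3,164),167);H=onz(c,(433,163.8),170);L=onz(c,(140,166.5),170)
print(A,B,S,P1,P2,H,L)
yv=(L-H)[:2];yv/=np.linalg.norm(yv); yaw=np.arctan2(-yv[0],yv[1]);print("yaw",np.degrees(yaw))
O=(A+B)[:2]/2; xv=np.array([yv[1],-yv[0]])
T=onz(c,(162,177.3),226)  # tab top
for n,p in dict(A=A,B=B,S=S,P1=P1,P2=P2,H=H,L=L,T=T).items(): print(n,(p[:2]-O)@xv,(p[:2]-O)@yv)
E
```

```text
[463.93  81.36 177.  ] [466.63  43.71 177.  ] [470.34 -12.64 170.  ] [472.58 -56.83 167.  ] [473.81 -78.52 167.  ] [ 478.12 -139.91  170.  ] [456.1  193.87 170.  ]
yaw 3.77436892852737
A -0.10841541737183873 18.872045268703022
B 0.10841541737183873 -18.872045268703022
S 0.09894048919489301 -75.34247445826193
P1 -0.5710068767520778 -119.59131970030474
P2 -0.7736643339599093 -141.31423863041374
H -0.5136528732449673 -202.85710590302688
L -0.5136528732449634 131.65580956468497
T -0.12921333384401193 89.218234954392
```

>>> carry_out([
  {"x": 0, "y": -38, "z": 0, "rx": 0, "ry": 0, "rz": -0.45, "hand": -1},
  {"x": 0, "y": -38, "z": 0, "rx": 0, "ry": 0, "rz": 0, "hand": -1},
  {"x": 0, "y": -38, "z": 20, "rx": 0, "ry": 0, "rz": 0, "hand": -1},
  {"x": 0, "y": 0, "z": 50, "rx": 0, "ry": 0, "rz": 0, "hand": -1},
  {"x": 0, "y": 0, "z": 50, "rx": 0, "ry": 0, "rz": 0, "hand": -1},
  {"x": 0, "y": 0, "z": 40, "rx": 0, "ry": 0, "rz": 0, "hand": -1},
  {"x": 0, "y": 0, "z": 0, "rx": 0, "ry": 0, "rz": 0, "hand": -1},
  {"x": 0, "y": 0, "z": 0, "rx": 0, "ry": 0, "rz": 0, "hand": -1},
])

```text
time_s: 3.65
tool_pos: [461.2, 151.0, 273.3]
orientation: [[0.998, 0.065, 0.003], [0.065, -0.998, 0.0], [0.003, -0.0, -1.0]]
wrist_force: [1.0, 0.2, 1.3]
width: 85.5
finger_force: 0.0
```

```bash
python3 - <<'E'
from h import *
s=sensors.sense(); print(s["tool_pos"],s["orientation"])
c=eyes.calibration("wrist"); im=eyes.capture("wrist")[:,:,::-1].copy(); np.save("w2.npy",c,allow_pickle=True)
O=np.array([465.3,62.5]);yv=np.array([-.0658,.9978])
p=s["tool_pos"]; 
for y in (82,89,96): 
    q=proj(c,[*(O+y*yv),228]); print(q); cv2.circle(im,tuple(int(v) for v in q),2,(0,0,255),-1)
q=proj(c,[p[0],p[1],228]); cv2.drawMarker(im,tuple(int(v) for v in q),(0,255,0),0,12)
cv2.imwrite("pics/w2.png",im)
E
```

```text
[461.15 151.05 273.29] [[ 1.    0.06  0.  ]
 [ 0.06 -1.    0.  ]
 [ 0.   -0.   -1.  ]]
[287.99 243.32]
[275.76 243.35]
[263.53 243.38]
```

View pics/w2.png

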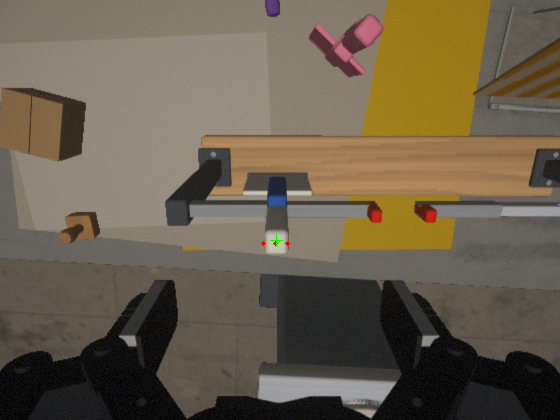

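The tab top sits at (277,242), right under the TCP marker. Descending and gripping now.

>>> carry_out([
  {"x": -0.5, "y": 0, "z": 25, "rx": 0, "ry": 0, "rz": 0, "hand": -1},
  {"x": 0, "y": 0, "z": 25, "rx": 0, "ry": 0, "rz": 0, "hand": -1},
  {"x": 0, "y": 0, "z": 15, "rx": 0, "ry": 0, "rz": 0, "hand": -1},
  {"x": 0, "y": 0, "z": 10, "rx": 0, "ry": 0, "rz": 0, "hand": -1},
  {"x": 0, "y": 0, "z": 5, "rx": 0, "ry": 0, "rz": 0, "hand": -1},
  {"x": 0, "y": 0, "z": 0, "rx": 0, "ry": 0, "rz": 0, "hand": -1},
  {"x": 0, "y": 0, "z": 0, "rx": 0, "ry": 0, "rz": 0, "hand": -1},
], squeeze=30)

```text
time_s: 4.58
tool_pos: [460.2, 151.0, 192.0]
orientation: [[0.998, 0.064, 0.001], [0.064, -0.998, 0.0], [0.001, 0.0, -1.0]]
wrist_force: [-0.0, 0.3, -0.1]
width: 85.3
finger_force: 0.0
```

>>> carry_out([
  {"x": 0, "y": 0, "z": 0, "rx": 0, "ry": 0, "rz": 0, "hand": 0},
  {"x": 0, "y": 0, "z": 0, "rx": 0, "ry": 0, "rz": 0, "hand": 0.2},
  {"x": 0, "y": 0, "z": 0, "rx": 0, "ry": 0, "rz": 0, "hand": 0.35},
  {"x": 0, "y": 0, "z": 0, "rx": 0, "ry": 0, "rz": 0, "hand": 0.45},
  {"x": 0, "y": 0, "z": 0, "rx": 0, "ry": 0, "rz": 0, "hand": 0.55},
  {"x": 0, "y": 0, "z": 0, "rx": 0, "ry": 0, "rz": 0, "hand": 0.65},
  {"x": 0, "y": 0, "z": 0, "rx": 0, "ry": 0, "rz": 0, "hand": 1},
  {"x": 0, "y": 0, "z": 0, "rx": 0, "ry": 0, "rz": 0, "hand": 1},
  {"x": 0, "y": 0, "z": 0, "rx": 0, "ry": 0, "rz": 0, "hand": 1},
], squeeze=30)

```text
time_s: 5.7
tool_pos: [459.8, 151.0, 191.3]
orientation: [[0.998, 0.064, 0.0], [0.064, -0.998, 0.0], [0.0, -0.0, -1.0]]
wrist_force: [-0.6, 0.5, -0.3]
width: 14.0
finger_force: 31.5
```

>>> carry_out([
  {"x": 0, "y": 0, "z": -4, "rx": 0, "ry": 0, "rz": 0, "hand": 1},
  {"x": 0, "y": 0, "z": -4, "rx": 0, "ry": 0, "rz": 0, "hand": 1},
  {"x": 0, "y": 0, "z": -4, "rx": 0, "ry": 0, "rz": 0, "hand": 1},
  {"x": 0, "y": 0, "z": -4, "rx": 0, "ry": 0, "rz": 0, "hand": 1},
  {"x": 0, "y": 0, "z": -4, "rx": 0, "ry": 0, "rz": 0, "hand": 1},
  {"x": 0, "y": 0, "z": 0, "rx": 0, "ry": 0, "rz": 0, "hand": 1},
  {"x": 0, "y": 0, "z": 0, "rx": 0, "ry": 0, "rz": 0, "hand": 1},
])

```text
time_s: 6.58
tool_pos: [459.6, 151.0, 211.2]
orientation: [[0.998, 0.064, -0.0], [0.064, -0.998, 0.0], [-0.0, -0.0, -1.0]]
wrist_force: [-0.7, -0.2, -1.4]
width: 13.9
finger_force: 31.4
```

>>> carry_out([
  {"x": 0, "y": 8, "z": 0, "rx": 0, "ry": 0, "rz": 0, "hand": 1},
  {"x": 0, "y": 12, "z": 0, "rx": 0, "ry": 0, "rz": 0, "hand": 1},
  {"x": 0, "y": 12, "z": 0, "rx": 0, "ry": 0, "rz": 0, "hand": 1},
  {"x": 0, "y": 12, "z": 0, "rx": 0, "ry": 0, "rz": 0, "hand": 1},
  {"x": 0, "y": 8, "z": 0, "rx": 0, "ry": 0, "rz": 0, "hand": 1},
  {"x": 0, "y": 0, "z": 0, "rx": 0, "ry": 0, "rz": 0, "hand": 1},
  {"x": 0, "y": 0, "z": 0, "rx": 0, "ry": 0, "rz": 0, "hand": 1},
])

```text
time_s: 7.45
tool_pos: [463.1, 99.2, 211.3]
orientation: [[0.998, 0.064, -0.0], [0.064, -0.998, 0.0], [-0.0, -0.0, -1.0]]
wrist_force: [-0.4, -0.6, -0.8]
width: 13.6
finger_force: 31.3
```

>>> carry_out([
  {"x": 0, "y": 10, "z": 0, "rx": 0, "ry": 0, "rz": 0, "hand": 1},
  {"x": 0, "y": 10, "z": 0, "rx": 0, "ry": 0, "rz": 0, "hand": 1},
  {"x": 0, "y": 10, "z": 0, "rx": 0, "ry": 0, "rz": 0, "hand": 1},
  {"x": 0, "y": 10, "z": 0, "rx": 0, "ry": 0, "rz": 0, "hand": 1},
  {"x": 0, "y": 0, "z": 0, "rx": 0, "ry": 0, "rz": 0, "hand": 1},
  {"x": 0, "y": 10, "z": 0, "rx": 0, "ry": 0, "rz": 0, "hand": 1},
  {"x": 0, "y": 12, "z": 0, "rx": 0, "ry": 0, "rz": 0, "hand": 1},
  {"x": 0, "y": 12, "z": 0, "rx": 0, "ry": 0, "rz": 0, "hand": 1},
  {"x": 0, "y": 12, "z": 0, "rx": 0, "ry": 0, "rz": 0, "hand": 1},
  {"x": 0, "y": 0, "z": 0, "rx": 0, "ry": 0, "rz": 0, "hand": 1},
])

```text
time_s: 8.7
tool_pos: [468.7, 12.4, 211.3]
orientation: [[0.998, 0.063, -0.0], [0.063, -0.998, 0.0], [-0.0, -0.0, -1.0]]
wrist_force: [-0.4, 0.8, -1.2]
width: 13.7
finger_force: 31.4
```

>>> carry_out([
  {"x": 0, "y": 0, "z": 5, "rx": 0, "ry": 0, "rz": 0, "hand": 1},
  {"x": 0, "y": 0, "z": 5, "rx": 0, "ry": 0, "rz": 0, "hand": 1},
  {"x": 0, "y": 0, "z": 4, "rx": 0, "ry": 0, "rz": 0, "hand": 1},
  {"x": 0, "y": 0, "z": 2, "rx": 0, "ry": 0, "rz": 0, "hand": 1},
  {"x": 0, "y": 0, "z": 1, "rx": 0, "ry": 0, "rz": 0, "hand": 1},
  {"x": 0, "y": 0, "z": 0, "rx": 0, "ry": 0, "rz": 0, "hand": 1},
  {"x": 0, "y": 0, "z": 0, "rx": 0, "ry": 0, "rz": 0, "hand": 1},
])

```text
time_s: 9.57
tool_pos: [468.7, 13.3, 194.5]
orientation: [[0.998, 0.064, 0.0], [0.064, -0.998, -0.0], [0.0, 0.0, -1.0]]
wrist_force: [-0.0, -0.0, -0.6]
width: 13.8
finger_force: 31.4
```

>>> carry_out([
  {"x": 0, "y": 0, "z": 1, "rx": 0, "ry": 0, "rz": 0, "hand": 1},
  {"x": 0, "y": 0, "z": 1, "rx": 0, "ry": 0, "rz": 0, "hand": 1},
  {"x": 0, "y": 0, "z": 0.7, "rx": 0, "ry": 0, "rz": 0, "hand": 1},
  {"x": 0, "y": 0, "z": 0, "rx": 0, "ry": 0, "rz": 0, "hand": 1},
  {"x": 0, "y": 0, "z": 0, "rx": 0, "ry": 0, "rz": 0, "hand": 1},
])

```text
time_s: 10.2
tool_pos: [468.6, 13.3, 191.6]
orientation: [[0.998, 0.064, 0.0], [0.064, -0.998, 0.0], [0.0, -0.0, -1.0]]
wrist_force: [-0.2, 0.5, -0.3]
width: 13.4
finger_force: 31.4
```

>>> carry_out([
  {"x": 0, "y": 0, "z": 0.4, "rx": 0, "ry": 0, "rz": 0, "hand": 1},
  {"x": 0, "y": 0, "z": 0, "rx": 0, "ry": 0, "rz": 0, "hand": 1},
  {"x": 0, "y": 0, "z": 0, "rx": 0, "ry": 0, "rz": 0, "hand": 1},
])

```text
time_s: 10.58
tool_pos: [468.7, 13.3, 191.3]
orientation: [[0.998, 0.064, 0.0], [0.064, -0.998, -0.0], [0.0, 0.0, -1.0]]
wrist_force: [0.1, 0.6, 0.8]
width: 13.8
finger_force: 31.6
```

>>> carry_out([
  {"x": 0, "y": 0, "z": 0.3, "rx": 0, "ry": 0, "rz": 0, "hand": 1},
  {"x": 0, "y": 0, "z": 0, "rx": 0, "ry": 0, "rz": 0, "hand": 1},
  {"x": 0, "y": 0, "z": 0, "rx": 0, "ry": 0, "rz": 0, "hand": 1},
])

```text
time_s: 10.95
tool_pos: [468.7, 13.3, 191.3]
orientation: [[0.998, 0.064, 0.0], [0.064, -0.998, -0.0], [0.0, 0.0, -1.0]]
wrist_force: [-1.3, -0.1, 4.6]
width: 13.6
finger_force: 32.0
```

>>> carry_out([
  {"x": 0, "y": 2, "z": -0.1, "rx": 0, "ry": 0, "rz": 0, "hand": 1},
  {"x": 0, "y": 4, "z": 0, "rx": 0, "ry": 0, "rz": 0, "hand": 1},
  {"x": 0, "y": 4, "z": 0, "rx": 0, "ry": 0, "rz": 0, "hand": 1},
  {"x": 0, "y": 4, "z": 0, "rx": 0, "ry": 0, "rz": 0, "hand": 1},
  {"x": 0, "y": 2, "z": 0, "rx": 0, "ry": 0, "rz": 0, "hand": 1},
  {"x": 0, "y": 0, "z": 0, "rx": 0, "ry": 0, "rz": 0, "hand": 1},
])

```text
time_s: 11.7
tool_pos: [469.9, -3.0, 191.3]
orientation: [[0.998, 0.064, 0.001], [0.064, -0.998, -0.0], [0.001, 0.0, -1.0]]
wrist_force: [1.1, 2.1, 4.6]
width: 13.7
finger_force: 32.2
```

>>> carry_out([
  {"x": 0, "y": 0, "z": -1.2, "rx": 0, "ry": 0, "rz": 0, "hand": 1},
  {"x": 0, "y": 0, "z": 0, "rx": 0, "ry": 0, "rz": 0, "hand": 1},
  {"x": 0, "y": 5, "z": 0, "rx": 0, "ry": 0, "rz": 0, "hand": 1},
  {"x": 0, "y": 7, "z": 0, "rx": 0, "ry": 0, "rz": 0, "hand": 1},
  {"x": 0, "y": 7, "z": 0, "rx": 0, "ry": 0, "rz": 0, "hand": 1},
  {"x": 0, "y": 6, "z": 0, "rx": 0, "ry": 0, "rz": 0, "hand": 1},
  {"x": 0, "y": 0, "z": 0.6, "rx": 0, "ry": 0, "rz": 0, "hand": 1},
  {"x": 0, "y": 0, "z": 0, "rx": 0, "ry": 0, "rz": 0, "hand": 1},
  {"x": 0, "y": 0, "z": 0, "rx": 0, "ry": 0, "rz": 0, "hand": 1},
])

```text
time_s: 12.82
tool_pos: [471.2, -27.5, 191.6]
orientation: [[0.998, 0.064, -0.0], [0.064, -0.998, 0.0], [-0.0, -0.0, -1.0]]
wrist_force: [0.1, 0.3, -1.2]
width: 13.4
finger_force: 31.3
```

>>> carry_out([
  {"x": 0, "y": 0, "z": 0.4, "rx": 0, "ry": 0, "rz": 0, "hand": 1},
  {"x": 0, "y": 0, "z": 0, "rx": 0, "ry": 0, "rz": 0, "hand": 1},
  {"x": 0, "y": 0, "z": 0, "rx": 0, "ry": 0, "rz": 0, "hand": 1},
])

```text
time_s: 13.2
tool_pos: [471.2, -27.6, 191.2]
orientation: [[0.998, 0.064, -0.0], [0.064, -0.998, 0.0], [-0.0, -0.0, -1.0]]
wrist_force: [-0.2, -0.5, -1.3]
width: 13.7
finger_force: 31.3
```

Bar slightly lower than the sleeve; lowering further in small steps.

>>> carry_out([
  {"x": 0, "y": 0, "z": 0.4, "rx": 0, "ry": 0, "rz": 0, "hand": 1},
  {"x": 0, "y": 0, "z": 0, "rx": 0, "ry": 0, "rz": 0, "hand": 1},
  {"x": 0, "y": 0, "z": 0, "rx": 0, "ry": 0, "rz": 0, "hand": 1},
])

```text
time_s: 13.58
tool_pos: [471.3, -27.6, 191.0]
orientation: [[0.998, 0.064, 0.0], [0.064, -0.998, 0.0], [0.0, -0.0, -1.0]]
wrist_force: [-0.8, 1.9, 1.9]
width: 13.5
finger_force: 31.6
```

>>> carry_out([
  {"x": 0, "y": 3, "z": 0, "rx": 0, "ry": 0, "rz": 0, "hand": 1},
  {"x": 0, "y": 5, "z": 0, "rx": 0, "ry": 0, "rz": 0, "hand": 1},
  {"x": 0, "y": 5, "z": 0, "rx": 0, "ry": 0, "rz": 0, "hand": 1},
  {"x": 0, "y": 5, "z": 0, "rx": 0, "ry": 0, "rz": 0, "hand": 1},
  {"x": 0, "y": 5, "z": 0, "rx": 0, "ry": 0, "rz": 0, "hand": 1},
  {"x": 0, "y": 5, "z": 0, "rx": 0, "ry": 0, "rz": 0, "hand": 1},
  {"x": 0, "y": 4, "z": 0, "rx": 0, "ry": 0, "rz": 0, "hand": 1},
  {"x": 0, "y": 2, "z": 0, "rx": 0, "ry": 0, "rz": 0, "hand": 1},
  {"x": 0, "y": 0, "z": 0, "rx": 0, "ry": 0, "rz": 0, "hand": 1},
])

```text
time_s: 14.7
tool_pos: [473.0, -62.0, 190.2]
orientation: [[0.998, 0.064, -0.001], [0.064, -0.998, -0.001], [-0.001, 0.001, -1.0]]
wrist_force: [0.5, -0.7, -0.1]
width: 13.7
finger_force: 31.5
```

>>> carry_out([
  {"x": 0, "y": 2, "z": 0, "rx": 0, "ry": 0, "rz": 0, "hand": 1},
  {"x": 0, "y": 2, "z": 0, "rx": 0, "ry": 0, "rz": 0, "hand": 1},
  {"x": 0, "y": 2, "z": 0, "rx": 0, "ry": 0, "rz": 0, "hand": 1},
  {"x": 0, "y": 0, "z": 0, "rx": 0, "ry": 0, "rz": 0, "hand": 1},
  {"x": 0, "y": 0, "z": 0, "rx": 0, "ry": 0, "rz": 0, "hand": 1},
])

```text
time_s: 15.32
tool_pos: [473.8, -67.6, 190.8]
orientation: [[0.998, 0.064, -0.0], [0.064, -0.998, 0.0], [-0.0, -0.0, -1.0]]
wrist_force: [0.4, 0.3, -0.2]
width: 13.5
finger_force: 31.4
```

>>> carry_out([
  {"x": 0, "y": 0, "z": 0.4, "rx": 0, "ry": 0, "rz": 0, "hand": 1},
  {"x": 0, "y": 0, "z": 0.4, "rx": 0, "ry": 0, "rz": 0, "hand": 1},
  {"x": 0, "y": 0, "z": 0, "rx": 0, "ry": 0, "rz": 0, "hand": 1},
  {"x": 0, "y": 0, "z": 0, "rx": 0, "ry": 0, "rz": 0, "hand": 1},
])

```text
time_s: 15.82
tool_pos: [473.8, -67.5, 190.0]
orientation: [[0.998, 0.064, 0.0], [0.064, -0.998, -0.0], [0.0, 0.0, -1.0]]
wrist_force: [-0.0, 0.2, -1.2]
width: 13.6
finger_force: 31.4
```

>>> carry_out([
  {"x": 0, "y": 0, "z": 1, "rx": 0, "ry": 0, "rz": 0, "hand": 1},
  {"x": 0, "y": 0, "z": 1, "rx": 0, "ry": 0, "rz": 0, "hand": 1},
  {"x": 0, "y": 0, "z": 1, "rx": 0, "ry": 0, "rz": 0, "hand": 1},
  {"x": 0, "y": 0, "z": 0.7, "rx": 0, "ry": 0, "rz": 0, "hand": 1},
  {"x": 0, "y": 0, "z": 0.5, "rx": 0, "ry": 0, "rz": 0, "hand": 1},
  {"x": 0, "y": 0, "z": 0.3, "rx": 0, "ry": 0, "rz": 0, "hand": 1},
  {"x": 0, "y": 0, "z": 0, "rx": 0, "ry": 0, "rz": 0, "hand": 1},
  {"x": 0, "y": 0, "z": 0, "rx": 0, "ry": 0, "rz": 0, "hand": 1},
])

```text
time_s: 16.82
tool_pos: [473.8, -67.6, 185.6]
orientation: [[0.998, 0.064, 0.0], [0.064, -0.998, -0.0], [0.0, 0.0, -1.0]]
wrist_force: [0.2, 0.3, -1.6]
width: 13.5
finger_force: 31.4
```

>>> carry_out([
  {"x": 0, "y": 0, "z": 0.4, "rx": 0, "ry": 0, "rz": 0, "hand": 1},
  {"x": 0, "y": 0, "z": 0.3, "rx": 0, "ry": 0, "rz": 0, "hand": 1},
  {"x": 0, "y": 0, "z": 0, "rx": 0, "ry": 0, "rz": 0, "hand": 1},
  {"x": 0, "y": 0, "z": 0, "rx": 0, "ry": 0, "rz": 0, "hand": 1},
])

```text
time_s: 17.32
tool_pos: [473.9, -67.6, 185.3]
orientation: [[0.998, 0.064, 0.0], [0.064, -0.998, -0.0], [0.0, 0.0, -1.0]]
wrist_force: [-1.4, 0.6, 4.4]
width: 13.7
finger_force: 32.1
```

>>> carry_out([
  {"x": 0, "y": 0, "z": -0.3, "rx": 0, "ry": 0, "rz": 0, "hand": 1},
  {"x": 0, "y": 0, "z": 0, "rx": 0, "ry": 0, "rz": 0, "hand": 0.6},
  {"x": 0, "y": 0, "z": 0, "rx": 0, "ry": 0, "rz": 0, "hand": 0.4},
  {"x": 0, "y": 0, "z": 0, "rx": 0, "ry": 0, "rz": 0, "hand": 0.3},
  {"x": 0, "y": 0, "z": 0, "rx": 0, "ry": 0, "rz": 0, "hand": 0.3},
  {"x": 0, "y": 0, "z": 0, "rx": 0, "ry": 0, "rz": 0, "hand": 0.3},
])

```text
time_s: 18.08
tool_pos: [473.8, -67.6, 185.1]
orientation: [[0.998, 0.064, -0.0], [0.064, -0.998, -0.0], [-0.0, 0.0, -1.0]]
wrist_force: [0.1, 0.7, 0.1]
width: 29.7
finger_force: 0.0
```

>>> carry_out([
  {"x": 0, "y": 0, "z": -5, "rx": 0, "ry": 0, "rz": 0, "hand": 0.3},
  {"x": 0, "y": 0, "z": -15, "rx": 0, "ry": 0, "rz": 0, "hand": 0.3},
  {"x": 0, "y": 0, "z": -25, "rx": 0, "ry": 0, "rz": 0, "hand": 0.3},
  {"x": 0, "y": 0, "z": -35, "rx": 0, "ry": 0, "rz": 0, "hand": 0.3},
  {"x": 0, "y": 0, "z": -25, "rx": 0, "ry": 0, "rz": 0, "hand": 0.3},
  {"x": 0, "y": 0, "z": 0, "rx": 0, "ry": 0, "rz": 0, "hand": 0.3},
  {"x": 0, "y": 0, "z": 0, "rx": 0, "ry": 0, "rz": 0, "hand": 0.3},
])

```text
time_s: 18.95
tool_pos: [473.5, -67.4, 289.5]
orientation: [[0.998, 0.064, -0.001], [0.064, -0.998, 0.0], [-0.001, -0.0, -1.0]]
wrist_force: [0.2, 0.3, 0.5]
width: 30.1
finger_force: 0.0
```

```bash
python3 - <<'E'
from h import *
s=sensors.sense(); print(s["tool_pos"],s["width"],s["wrist_force"])
c=eyes.calibration("wrist"); a=eyes.capture("wrist")[:,:,::-1].copy(); b=eyes.capture("side")[:,:,::-1]
o=np.zeros((600,800,3),np.uint8); o[:280,:560]=a[100:380]; o[290:590,:500]=cv2.resize(b[175:235,260:360],None,fx=5,fy=5,interpolation=2)
q=proj(c,[465.3+130.5*.0658,62.5-130.5*.9978,222]); print(q)
cv2.imwrite("pics/end.png",o)
E
```

```text
[473.47 -67.41 289.54] 30.054174219525642 [0.22 0.26 0.53]
[277.13 225.62]
```

View pics/end.png

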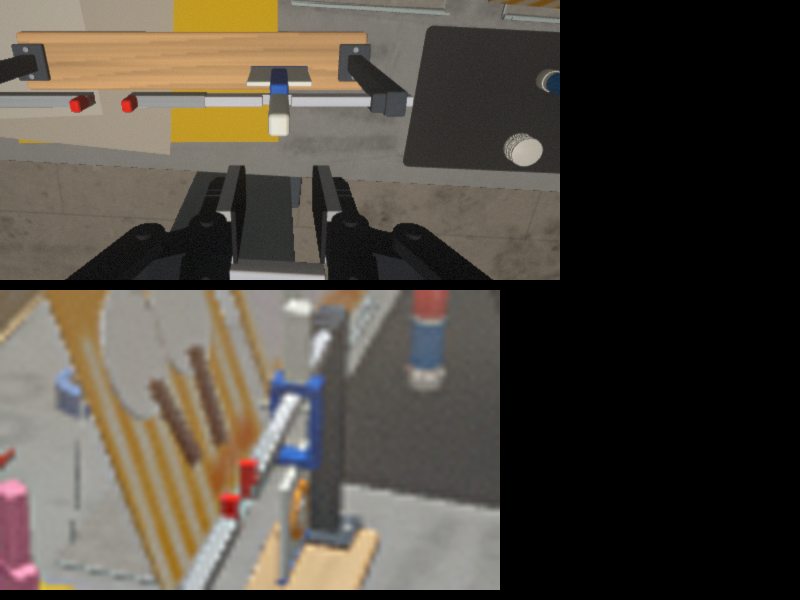

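The hanger stands upright in the pocket: the tab is at (278,222) in the full wrist image, where the pocket projects. The gripper is clear of it, so I hand in.

```bash
python3 -c "
from station import order
print(order.job_done())"
```

```text
the job is handed in; nothing more can be done
None
```

The hanger is hanging upright and released in the second rail's pocket, at about rack y = -130 mm, and the job is handed in at about 19 s; I lifted it 1 mm over the sleeve-to-bar joint instead of sliding across, and no verdict came back.

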